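# Bring the right spice jar to the front and hold the carousel

## Task

One coloured seasoning spoon has been laid out on the wooden chopping board: take the spice carousel by its centre knob and turn it until the jar with the cap of that colour faces front, squarely in line with the white pointer tab on the carousel's base. Work by the knob alone, without touching the jars or the tray and without disturbing anything else on the counter. Finish while still gripping the knob, holding the carousel still: do not let go at the end.

Things in the scene. Friction and masses are not known exactly. Their poses are not given: they have to be found in the camera images.
- carousel: Fixed base of the spice carousel: dark rubber disc, 210 mm across and 16 mm high, hidden under the turntable, with a white pointer tab (34 mm wide, 10 mm high, its visible tip reaching 185 mm from the axis). Origin on the turning axis at counter level. The base's -x axis points along the tab: that is the carousel's FRONT (roughly towards the robot, up to about 30 degrees off). It cannot move.
- front (a point): The front place: the point on the tray's top (26 mm above the counter), 88 mm from the axis straight in from the white tab, where a jar's centre lies when that jar faces front.
- turntable (a joint): Angle of the turntable on its base, rad, growing anticlockwise seen from above; 0 when the red-capped jar is at the front, -1.047 for yellow, -2.094 for blue (each also plus or minus whole turns of 6.283). No end stops within two turns either way. A smooth bearing (about 0.03 N m friction, 0.02 N m s/rad damping): it coasts a little when let go.
- tray: Round wooden tray of the turntable, 260 mm across, top 26 mm above the counter, with a thin gallery rail at its edge 46 mm above the counter; turns with the turntable and carries the six jars. Origin on the axis at counter level.
- knob: Dark wooden round knob on the carousel's axis, 42 mm in diameter and 40 mm high, smooth and vertical-sided, on a 20 mm steel post. It is fixed to the turntable and turns with it. Origin at the knob's centre, 178 mm above the counter; its top is at 198 mm, its underside at 158 mm, 36 mm above the jar caps (122 mm).
- board: Wooden chopping board, 200 x 150 x 12 mm, on the robot's right; the spoon that is out for use lies on it. Fixed. Origin at the centre of its underside.
- drying_mat: Grey drying mat, 200 x 190 x 12 mm, on the robot's left; the two spoons not in use lie on it. Fixed. Origin at the centre of its underside.
- jar_red: Amber glass spice jar with a red cap, 47 mm in diameter and 96 mm high, locked in the tray with its centre 88 mm from the axis; cap top 122 mm above the counter. Seen from above the jars stand 60 degrees apart and run anticlockwise red, yellow, blue, black, white, steel. Origin at the centre of its underside.
- jar_yellow: Amber glass spice jar with a yellow cap, 47 mm in diameter and 96 mm high, locked in the tray with its centre 88 mm from the axis; cap top 122 mm above the counter. Seen from above the jars stand 60 degrees apart and run anticlockwise red, yellow, blue, black, white, steel. Origin at the centre of its underside.
- jar_blue: Amber glass spice jar with a blue cap, 47 mm in diameter and 96 mm high, locked in the tray with its centre 88 mm from the axis; cap top 122 mm above the counter. Seen from above the jars stand 60 degrees apart and run anticlockwise red, yellow, blue, black, white, steel. Origin at the centre of its underside.
- jar_black: The same kind of jar with a black cap; never the one wanted.
- jar_white: The same kind of jar with a white cap; never the one wanted.
- jar_steel: The same kind of jar with a steel cap; never the one wanted.
- spoon_red: Loose red seasoning spoon, about 124 mm long, 42 mm wide at the bowl and 11 mm high, lying flat on the board or on the drying mat. Origin on its underside near the middle, x towards the bowl.
- spoon_yellow: Loose yellow seasoning spoon, about 124 mm long, 42 mm wide at the bowl and 11 mm high, lying flat on the board or on the drying mat. Origin on its underside near the middle, x towards the bowl.
- spoon_blue: Loose blue seasoning spoon, about 124 mm long, 42 mm wide at the bowl and 11 mm high, lying flat on the board or on the drying mat. Origin on its underside near the middle, x towards the bowl.
- rice_bowl: Loose white ceramic rice bowl, 116 mm across, 60 mm high, behind the carousel. Origin under its centre.
- green_cup: Loose green plastic cup, 74 mm across, 100 mm high, behind the carousel. Origin under its centre.
- cruet: Loose green glass cruet with black cap, 64 mm across, 164 mm high, behind the carousel. Origin under its centre.
- soup_pot: Loose steel soup pot with a hinged bail handle and two side lugs, 190 mm across without the lugs, 110 mm high, at the back right. Origin under its centre.
There are look-alikes about, which are no part of the job. Several things have the shape of the spoon_blue; the one meant has the colours described above.

How it is judged:
By the outcome, as a careful person would: the job done as asked, in the order asked, and still so for the second after the job is handed in, while the arm keeps its last pose, push and grip.
It also fails if it takes over 51 s, if anything falls off the work surface, if the arm or the gripper's body presses on something with over 40 N, if the wrist force passes 120 N, or if a joint passes its speed limit or range.

## Robot

A 6-joint arm with a two-finger parallel gripper is mounted at the origin on the work surface. World frame = base frame: x ahead of the robot, y to its left, z up, the work surface at z = 0. Lengths are in m, angles in degrees, forces in N, time in s.
With the tool pointing down it reaches from about 0.375 to 0.9 m from the base axis. Payload 3.1 kg.
Tool frame: the origin (TCP) lies at the very end of the fingers, on their centre line; the grasp point (between the pads) lies 19 mm behind it (bot.grip_point_offset is the distance from the TCP to the grasp point, in m); z points along the fingers, x is the direction in which the jaws open and shut, and the axes are right-handed (so a half turn about z gives the same grasp; the last joint's range is limited). The gripper opens to 87 mm and grips with 3 to 60 N. Pads are 19 mm wide; open, the fingers measure 117 mm over their backs; the gripper's body (75 mm by 190 mm) begins 51 mm behind the grasp point.
Start: joints at [-84.998, 30.224, 82.088, -0, 67.689, -10.227], TCP at [0.164, -0.603, 0.223] pointing down, gripper open.
Joint ranges: [-176.69, 176.69], [-43.24, 126.21], [12.49, 139.97], [-82, 262], [0, 151.66], [-163.58, 163.58]. Speed limits (degrees/s): [159.86, 159.86, 180, 180, 180, 180].

## Interface

Orientations are given as a 3x3 rotation matrix whose columns are the frame's x, y, z axes.
In Python, from rig import bot, capture, recognise, place_of gives the robot as it stands.
- The arm moves only by the tool send_rows, never from a script. Its argument "motion" is a list of rows, each a list of 2 entries, a list of its own where there are three numbers: the shift along the tool's x, y, z in mm, then the turn about the tool's z in rad. A call has exactly 5 rows; each row shifts and turns the pose as measured when the row begins, along the tool's axes as they then stand; what a row does not reach is not made up. A row lasts 1/12 s, in which the tool goes at most 41.7 mm and 7.16 degrees, less where a joint would pass 70% of its speed; a pose out of reach is approached as far as the arm can. A call with a gripper value outside its range is refused whole. "gripper" is the closure, from 0 (fully open) to 1 (shut), set as the call begins (left out, the last holds). The fingers move at their own pace and stop on an object; the grip force is fixed at half the most. Time passes only in rows, so rows that do not move let the fingers close, or fill a call up. It gives the time, the measured TCP pose, the force and the opening at its end, in the units of the state.
- bot.read_state(): the state, without advancing time (a new reading comes with each control period).
- capture(name): name is "side" or "top"; returns a dict with "image" (420x560x3 uint8, blue, green, red), "fx", "fy", "cx", "cy" (pixels), "rvec" (rotation vector, rad) and "tvec" (3), from world to camera coordinates, as OpenCV has them. Camera axes: x right, y down, z forward; pixel columns grow to the right and rows downward; lengths in m; the calibration is good to about 2 mm. A picture is of the moment at which its call begins. There is no depth.
- bot.hand_in(): hands the job in, once; it reports no verdict.
Trained networks look in the newest picture that a camera, given by its name, has taken for a name from the list of things; names that differ only in an ending like _2 or _b are one class to them, and where a whole thing is asked for, a point or a joint stands for the part that bears it (a point fixed in the world has none). Each returns a list of dicts, best first, with "p" (0 to 1); they miss things now and then, are a little off and sometimes report something else, mostly with a low value. They report only what shows in the picture. A call takes as long as a camera call. They do not tell look-alikes from the thing itself.
- recognise(camera, target): "xy" ([column, row] in pixels, amid what is visible of it).
- place_of(camera, target): "xy" ([column, row] in pixels: a listed point, or the origin of a listed thing).
The state is a dict: "time_s": time; "joint_positions": joint angles; "qvel": joint speeds; "tau": joint torques, N m; "position": TCP position; "tcp_rot": TCP orientation; "force": force on the tool from outside, world axes, zero at the start; "moment": the same for the moment, N m; "opening": opening from 0.0 (shut) to 1.0 (fully open).
Only numpy, scipy, OpenCV 4.12 (cv2) and the standard library are available. Lean on these libraries where they do the work, as an engineer would, in place of code of your own. Each camera call takes 0.05 s, during which the arm holds its last target.

## Working session

There is one attempt and no reset: what is moved stays moved. The work goes in short steps, Python scripts to look and compute and a tool call to move; the robot and the scene stay as the last step left them, time stands still between calls to the robot, and variables do not carry over. Pictures are saved under pics/ and viewed, and the job is handed in when it is done.

Besides the shell and the picture viewer there is one more tool, called after "Emit:" by a JSON object that holds its "name" and its "arguments". send_rows: Moves the arm, as the interface text tells. Its arguments: {"type":"object","properties":{"motion":{"type":"array","items":{"type":"array"}},"gripper":{"type":"number"}},"required":["motion"]}

```bash
mkdir -p pics; ls; cat > h.py <<'E'
import numpy as np,cv2
from rig import bot,capture,recognise,place_of
def ray(c,px):
    R,_=cv2.Rodrigues(np.array(c["rvec"],float)); t=np.array(c["tvec"],float).ravel()
    d=R.T@np.array([(px[0]-c["cx"])/c["fx"],(px[1]-c["cy"])/c["fy"],1.]); return -R.T@t,d
def atz(c,px,z):
    o,d=ray(c,px); return o+d*(z-o[2])/d[2]
def proj(c,P):
    K=np.array([[c["fx"],0,c["cx"]],[0,c["fy"],c["cy"]],[0,0,1.]])
    return cv2.projectPoints(np.array(P,float).reshape(-1,1,3),np.array(c["rvec"],float),np.array(c["tvec"],float),K,None)[0].reshape(-1,2)
E
python3 - <<'E'
from h import *
s=bot.read_state();print(s["time_s"],s["position"],s["tcp_rot"],s["opening"],s["force"])
c=capture("top");cv2.imwrite("pics/top1.png",c["image"])
for n in ["knob","front","carousel","jar_red","jar_yellow","jar_blue","spoon_red","spoon_yellow","spoon_blue","board","drying_mat"]:
    print(n,[(np.round(r["xy"],1),round(r["p"],2)) for r in place_of("top",n)[:3]])
d=capture("side");cv2.imwrite("pics/side1.png",d["image"])
for n in ["knob","front"]:
    print(n,[(np.round(r["xy"],1),round(r["p"],2)) for r in place_of("side",n)[:3]])
import pickle;pickle.dump((c,d),open("c.pkl","wb"))
E
```

```text
pics
0.0 [ 0.16412842 -0.60231804  0.22157745] [[ 2.62706183e-01 -9.64875856e-01 -2.10255099e-04]
 [-9.64873596e-01 -2.62706029e-01  2.11826888e-03]
 [-2.09910178e-03 -3.53612739e-04 -9.99997734e-01]] 1.00169128536598 [-0.23352827 -0.11142515 -1.21352985]
knob [(array([246.3, 245.8]), 0.75), (array([269.9, 228.1]), 0.74)]
front [(array([273.4, 263.9]), 0.62)]
carousel [(array([271.2, 235.3]), 0.94), (array([273.5, 262.8]), 0.43), (array([275.1, 265.7]), 0.18)]
jar_red [(array([299.5, 218.5]), 0.85)]
jar_yellow [(array([273.9, 204. ]), 0.84)]
jar_blue [(array([244.2, 221.1]), 0.52), (array([271.9, 232.9]), 0.42)]
spoon_red [(array([166.6, 262.7]), 0.68)]
spoon_yellow [(array([130.2, 270.2]), 0.57)]
spoon_blue [(array([442.7, 278.1]), 0.88), (array([376. , 278.2]), 0.81)]
board [(array([438. , 277.9]), 0.91)]
drying_mat [(array([150.6, 265.4]), 0.58)]
knob [(array([287.1, 208.4]), 0.7), (array([206.2, 381.8]), 0.63), (array([312.8, 263.7]), 0.43)]
front [(array([315.2, 262.1]), 0.74), (array([312.9, 267.5]), 0.26), (array([231.2, 351.4]), 0.22)]
```

View pics/top1.png

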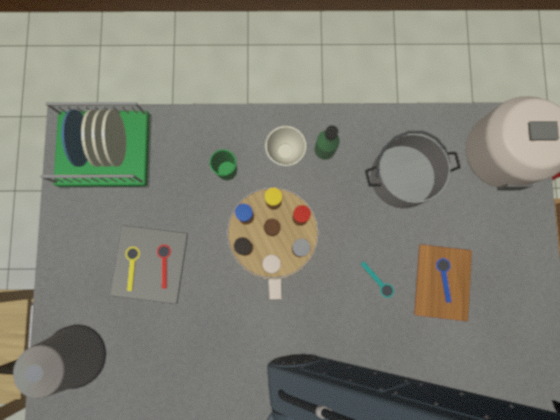

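View pics/side1.png

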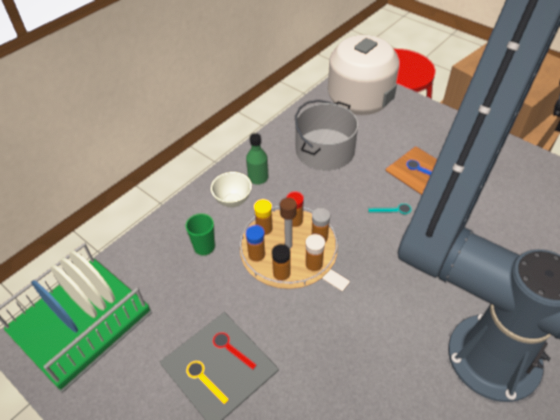

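```bash
python3 - <<'E'
from h import *
import pickle;c,d=pickle.load(open("c.pkl","rb"))
cv2.imwrite("pics/topcar.png",cv2.resize(c["image"][160:310,180:370],None,fx=4,fy=4,interpolation=cv2.INTER_CUBIC))
cv2.imwrite("pics/topboard.png",cv2.resize(c["image"][220:340,360:520],None,fx=4,fy=4,interpolation=cv2.INTER_CUBIC))
print("knob",atz(c,(269.9,228.1),.178),"car",atz(c,(271.2,235.3),0),"front",atz(c,(273.4,263.9),.026),"side front",atz(d,(315.2,262.1),.026),"side knob",atz(d,(287.1,208.4),.178))
for n,p in dict(r=(299.5,218.5),y=(273.9,204),b=(244.2,221.1)).items(): print(n,atz(c,p,.026))
E
```

```text
knob [0.55427736 0.07367797 0.178     ] car [0.55077348 0.07288357 0.        ] front [0.46877611 0.06666307 0.026     ] side front [0.46632123 0.06890538 0.026     ] side knob [0.55502459 0.07366403 0.178     ]
r [ 0.59591406 -0.00771283  0.026     ]
y [0.63780553 0.06457977 0.026     ]
b [0.58930493 0.14873369 0.026     ]
```

View pics/topcar.png

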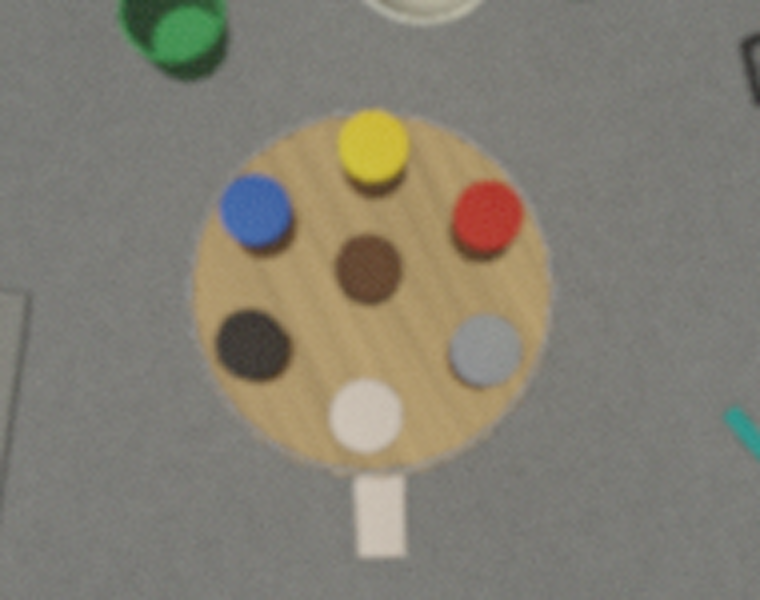

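View pics/topboard.png

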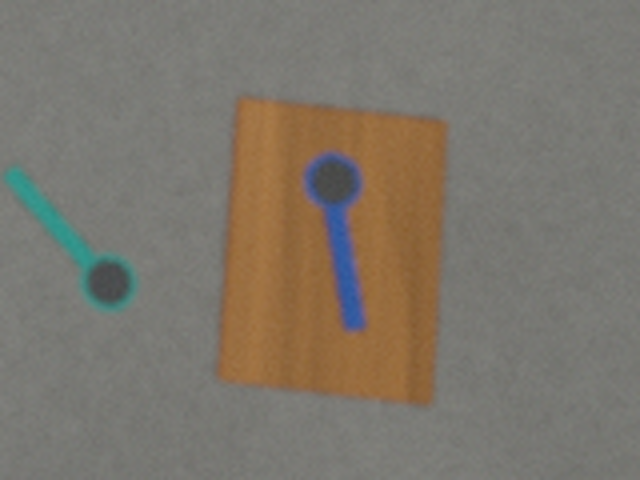

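```bash
cat >> h.py <<'E'
def blob(img,lo,hi,roi):
    x0,y0,x1,y1=roi; h=cv2.cvtColor(img[y0:y1,x0:x1],cv2.COLOR_BGR2HSV)
    m=cv2.inRange(h,np.array(lo),np.array(hi)); n,l,s,ce=cv2.connectedComponentsWithStats(m)
    k=1+np.argmax(s[1:,4]); return ce[k]+[x0,y0],s[k]
E
python3 - <<'E'
from h import *
import pickle;c,d=pickle.load(open("c.pkl","rb"))
im=c["image"]
roi=(225,185,322,305)
A=np.array([.5535,.0733])
P={}
for n,lo,hi in [("red",(0,150,90),(6,255,255)),("yellow",(24,160,120),(34,255,255)),("blue",(105,130,80),(125,255,255)),("white",(0,0,185),(180,50,255))]:
    p,s=blob(im,lo,hi,roi if n!="white" else (255,250,285,275)); P[n]=atz(c,p,.122)[:2]; print(n,p,s,P[n])
p,s=blob(im,(0,0,170),(180,50,255),(262,277,290,305)); t=atz(c,p,.01)[:2]; print("tab",p,s,t)
# knob
h=cv2.cvtColor(im[215:240,260:285],cv2.COLOR_BGR2GRAY);m=cv2.inRange(h,0,75)
n,l,s,ce=cv2.connectedComponentsWithStats(m);print(s[1:],atz(c,ce[1]+[260,215],.19))
A=(P["yellow"]+P["white"]*0)
# fit circle centre: known angles
from scipy.optimize import least_squares
ang=dict(red=0,yellow=60,blue=120,white=240)
f=lambda v:np.concatenate([v[:2]+.088*np.array([np.cos(v[2]+np.radians(ang[k])),np.sin(v[2]+np.radians(ang[k]))])-P[k] for k in P])
r=least_squares(f,[.5535,.073,-1]);print(r.x[:2],np.degrees(r.x[2]),np.round(r.fun*1000,1))
A=r.x[:2]; print("front dir",np.degrees(np.arctan2(*(t-A)[::-1])),"r",np.linalg.norm(t-A))
E
```

```text
red [301.37777778 213.87111111] [ 69  21  16  17 225] [ 0.59646765 -0.00740143]
yellow [272.93421053 196.73245614] [ 40   3  17  18 228] [0.64205412 0.06642198]
blue [243.47692308 212.23076923] [ 11  20  16  16 195] [0.60152961 0.14320799]
white [270.92653061 263.51428571] [  8   5  17  18 245] [0.46870987 0.07221263]
tab [274.61702128 288.34468085] [  7   2  12  20 235] [0.40088655 0.06364529]
[[12  6  1  1  1]
 [15  7  3  3  3]
 [ 6 11  1  1  1]
 [11 12  1  1  1]
 [ 7 14  2  5  5]
 [15 16  1  1  1]
 [11 18  4  2  5]] [0.57040508 0.06833268 0.19      ]
[0.55520259 0.06934515] -61.91417861844238 [ 0.2 -0.9  1.1 -0.   0.2  0.8 -1.5  0.1]
front dir -177.88466935388365 r 0.15442126927665062
```

Blue spoon lies on the board, at (445,275) in the top view. The teal one at (378,280) is off the board, so it is a look-alike. Red (165,265) and yellow (131,268) are on the mat. So blue is wanted. The blue cap is at (243,212), the tab at (274,288), and the knob at (272,227). The turn needed is about +124°, anticlockwise.

```bash
python3 - <<'E'
from h import *
import pickle;c,d=pickle.load(open("c.pkl","rb"))
im=c["image"][215:240,260:285].astype(int)
k=(im[:,:,2]<135)&(im[:,:,2]-im[:,:,0]>15); n,l,s,ce=cv2.connectedComponentsWithStats(k.astype(np.uint8));j=1+np.argmax(s[1:,4])
p=ce[j]+[260,215];print(p,s[j],atz(c,p,.198))
im=d["image"][190:235,270:305]
cv2.imwrite("pics/sk.png",cv2.resize(d["image"][180:300,230:350],None,fx=5,fy=5,interpolation=cv2.INTER_CUBIC))
for A in [(.5552,.0693),(.5545,.0737)]:
  print(proj(d,[[*A,.198],[*A,.178],[*A,.158],[*A,.026]]),proj(c,[[*A,.198]]))
E
```

```text
[271.89361702 226.90638298] [  4   4  17  17 235] [0.55519031 0.06854944 0.198     ]
[[288.13467695 201.90635362]
 [288.19176911 207.3092417 ]
 [288.24752822 212.58597571]
 [288.58522161 244.54341745]] [[271.58162105 226.90397228]]
[[287.18812354 203.11395814]
 [287.2565296  208.51305005]
 [287.32333535 213.78583448]
 [287.72786576 245.71424645]] [[269.75343847 227.20305573]]
```

View pics/sk.png

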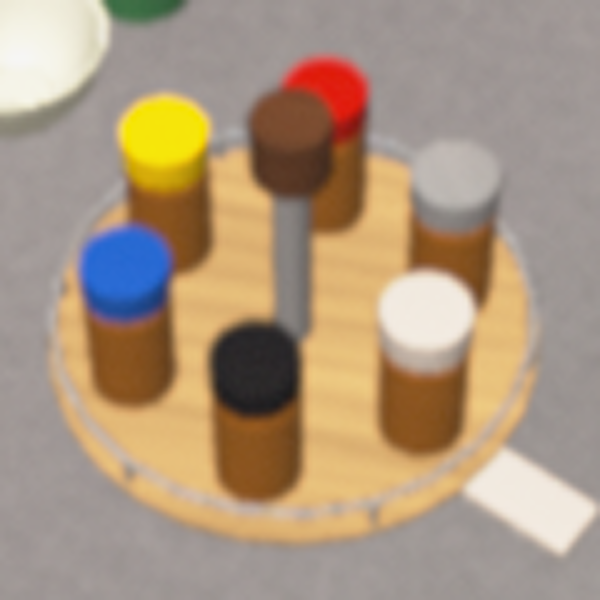

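Emit:
{"name": "send_rows", "arguments": {"motion": [[[0, 0, -10], 0], [[-10, -10, -15], 0], [[-18, -18, -10], 0], [[-18, -18, -5], 0], [[-18, -18, 0], 0]], "gripper": 0}}

```text
time_s: 1.17
position: [0.2075, -0.5282, 0.2658]
tcp_rot: [[0.256, -0.967, -0.0], [-0.967, -0.256, -0.005], [0.005, 0.002, -1.0]]
force: [0.3, -0.0, -0.1]
opening: 1.001
```

Emit:
{"name": "send_rows", "arguments": {"motion": [[[-24, -24, 0], 0], [[-25, -25, 0], 0], [[-25, -25, 0], 0], [[-25, -25, 0], 0], [[-25, -25, 0], 0]]}}

```text
time_s: 1.58
position: [0.2983, -0.3748, 0.2701]
tcp_rot: [[0.251, -0.968, 0.003], [-0.968, -0.251, -0.017], [0.017, 0.001, -1.0]]
force: [1.3, -0.0, 0.7]
opening: 1.001
```

Emit:
{"name": "send_rows", "arguments": {"motion": [[[-25, -25, 0], 0], [[-25, -25, 0], 0], [[-25, -25, 0], 0], [[-25, -25, 0], 0], [[-25, -25, 0], 0]]}}

```text
time_s: 2.0
position: [0.3921, -0.2161, 0.2729]
tcp_rot: [[0.248, -0.969, 0.009], [-0.968, -0.248, -0.024], [0.025, -0.003, -1.0]]
force: [0.7, -0.2, -0.7]
opening: 0.999
```

Emit:
{"name": "send_rows", "arguments": {"motion": [[[-25, -25, 0], 0], [[-25, -25, 0], 0], [[-25, -25, 0], 0], [[-25, -25, 0], 0], [[-20, -20, 0], 0]]}}

```text
time_s: 2.42
position: [0.4835, -0.0617, 0.2758]
tcp_rot: [[0.248, -0.969, 0.018], [-0.968, -0.248, -0.028], [0.031, -0.011, -0.999]]
force: [0.4, -0.9, 0.2]
opening: 0.999
```

Emit:
{"name": "send_rows", "arguments": {"motion": [[[-22, -21, 0], 0], [[-22, -21, 0], 0], [[-22, -21, 0], 0], [[-16, -14, 0], 0], [[-10, -9, 0], 0]]}}

```text
time_s: 2.83
position: [0.5493, 0.0584, 0.2791]
tcp_rot: [[0.253, -0.967, 0.027], [-0.967, -0.253, -0.028], [0.034, -0.019, -0.999]]
force: [0.3, 0.2, 0.7]
opening: 0.998
```

Emit:
{"name": "send_rows", "arguments": {"motion": [[[-5, -5, 5], 0], [[0, 0, 5], 0], [[0, 0, 0], 0], [[0, 0, 0], 0], [[0, 0, 0], 0]]}}

```text
time_s: 3.25
position: [0.554, 0.0659, 0.2699]
tcp_rot: [[0.256, -0.966, 0.029], [-0.966, -0.257, -0.029], [0.035, -0.021, -0.999]]
force: [-0.8, -0.7, 0.6]
opening: 0.997
```

Emit:
{"name": "send_rows", "arguments": {"motion": [[[-2, 0, 13], 0], [[-2, 0, 16], 0], [[-2, 0, 14], 0], [[-1, 0, 10], 0], [[0, 0, 0], 0]]}}

```text
time_s: 3.67
position: [0.5535, 0.0656, 0.2171]
tcp_rot: [[0.249, -0.968, 0.032], [-0.968, -0.249, -0.031], [0.038, -0.024, -0.999]]
force: [-0.2, 0.6, -0.3]
opening: 0.996
```

```bash
python3 - <<'E'
from h import *
d=capture("side");c=capture("top")
s=bot.read_state();p=s["position"];print(p)
print(proj(d,[p,[.5555,.0695,.198]]))
cv2.imwrite("pics/s2.png",cv2.resize(d["image"][110:260,210:370],None,fx=4,fy=4,interpolation=cv2.INTER_CUBIC))
cv2.imwrite("pics/t2.png",c["image"])
E
```

```text
[0.55487099 0.06564239 0.21885233]
[[289.16263827 195.31149581]
 [287.9855739  201.89521496]]
```

View pics/s2.png

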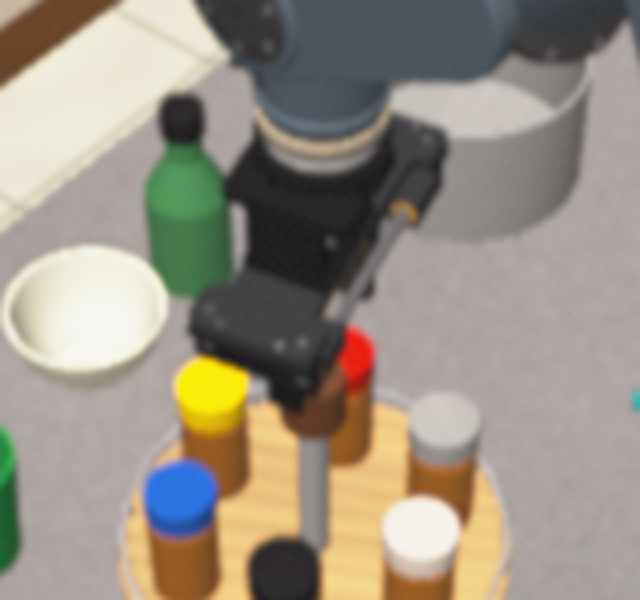

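View pics/t2.png

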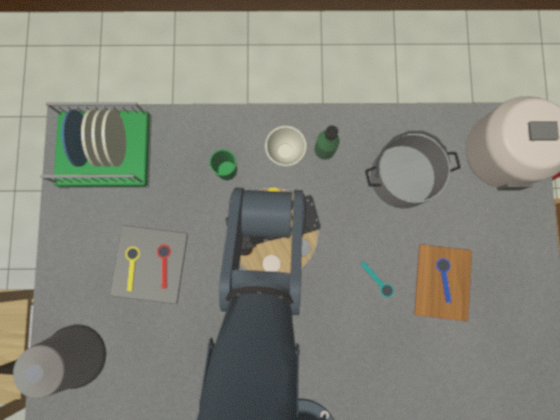

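Emit:
{"name": "send_rows", "arguments": {"motion": [[[-2, 0, 12], 0], [[-2, -1, 14], 0], [[-2, 0, 12], 0], [[-1, 0, 8], 0], [[0, 0, 5], 0]]}}

```text
time_s: 4.18
position: [0.5614, 0.0684, 0.1731]
tcp_rot: [[0.244, -0.968, 0.051], [-0.969, -0.246, -0.033], [0.044, -0.041, -0.998]]
force: [-0.3, 0.4, 0.6]
opening: 1.0
```

```bash
python3 - <<'E'
from h import *
for i in range(4):
    s=bot.read_state();print(s["time_s"],np.round(s["position"],4),np.round(s["tcp_rot"][:,2],3),np.round(s["joint_positions"],2),np.round(s["force"],1)); capture("side")
E
```

```text
4.1833 [0.5614 0.0684 0.1731] [ 0.051 -0.033 -0.998] [-3.44 28.36 95.64 -2.11 53.   73.57] [-0.3  0.4  0.6]
4.2333 [0.561  0.0683 0.1724] [ 0.049 -0.033 -0.998] [-3.46 28.41 95.68 -2.12 52.99 73.57] [-0.2 -0.1  0.1]
4.2833 [0.5611 0.0684 0.1729] [ 0.05  -0.033 -0.998] [-3.45 28.38 95.65 -2.12 53.05 73.57] [-1.1 -0.3  0.1]
4.3333 [0.5614 0.0685 0.1733] [ 0.05  -0.033 -0.998] [-3.44 28.34 95.62 -2.11 53.06 73.57] [-0.1 -0.7  1. ]
```

Emit:
{"name": "send_rows", "arguments": {"motion": [[[-1, 3, 4], 0], [[-1, 2, 4], 0], [[0, 1, 3], 0], [[0, 0, 1], 0], [[0, 0, 0], 0]]}}

```text
time_s: 4.8
position: [0.5565, 0.0684, 0.1623]
tcp_rot: [[0.244, -0.968, 0.055], [-0.969, -0.246, -0.033], [0.045, -0.045, -0.998]]
force: [0.0, -0.0, 0.2]
opening: 1.001
```

Emit:
{"name": "send_rows", "arguments": {"motion": [[[0, 0, 0], 0], [[0, 0, 0], 0], [[0, 0, 0], 0], [[0, 0, 0], 0], [[0, 0, 0], 0]], "gripper": 1}}

```text
time_s: 5.22
position: [0.5568, 0.0685, 0.1625]
tcp_rot: [[0.245, -0.968, 0.056], [-0.969, -0.247, -0.033], [0.046, -0.046, -0.998]]
force: [0.0, -0.4, 0.4]
opening: 0.709
```

Emit:
{"name": "send_rows", "arguments": {"motion": [[[0, 0, 0], 0], [[0, 0, 0], 0], [[0, 0, 0], 0], [[0, 0, 0], 0], [[0, 0, 0], 0]]}}

```text
time_s: 5.63
position: [0.5559, 0.0719, 0.1623]
tcp_rot: [[0.241, -0.969, 0.054], [-0.97, -0.243, -0.026], [0.038, -0.046, -0.998]]
force: [-0.2, -2.0, 0.1]
opening: 0.483
```

Emit:
{"name": "send_rows", "arguments": {"motion": [[[0, 0, 0], -0.03], [[0, 0, 0], -0.06], [[0, 0, 0], -0.06], [[0, 0, 0], -0.06], [[0, 0, 0], -0.06]]}}

```text
time_s: 6.05
position: [0.556, 0.0718, 0.1623]
tcp_rot: [[0.495, -0.867, 0.053], [-0.868, -0.497, -0.022], [0.045, -0.035, -0.998]]
force: [1.1, -1.5, 0.3]
opening: 0.481
```

```bash
cat >> h.py <<'E'
def st():
    s=bot.read_state();R=s["tcp_rot"];g=s["position"]-.019*R[:,2]
    print(round(s["time_s"],2),"grip",np.round(g,4),"yaw",round(np.degrees(np.arctan2(R[1,0],R[0,0])),2),"z",np.round(R[:,2],3),"F",np.round(s["force"],1),"M",np.round(s["moment"],2),"op",round(s["opening"],3),"q6",round(s["joint_positions"][5],1))
    return s
E
python3 - <<'E'
from h import *
st();d=capture("side");st();cv2.imwrite("pics/s3.png",cv2.resize(d["image"][130:310,210:370],None,fx=3.3,fy=3.3,interpolation=cv2.INTER_CUBIC))
E
```

```text
6.05 grip [0.555  0.0722 0.1812] yaw -60.28 z [ 0.053 -0.022 -0.998] F [ 1.1 -1.5  0.3] M [ 0.85  0.32 -0.02] op 0.481 q6 57.6
6.1 grip [0.555  0.0721 0.1812] yaw -60.13 z [ 0.053 -0.022 -0.998] F [ 0.9 -0.9  0.6] M [0.92 0.34 0.04] op 0.479 q6 57.4
```

View pics/s3.png

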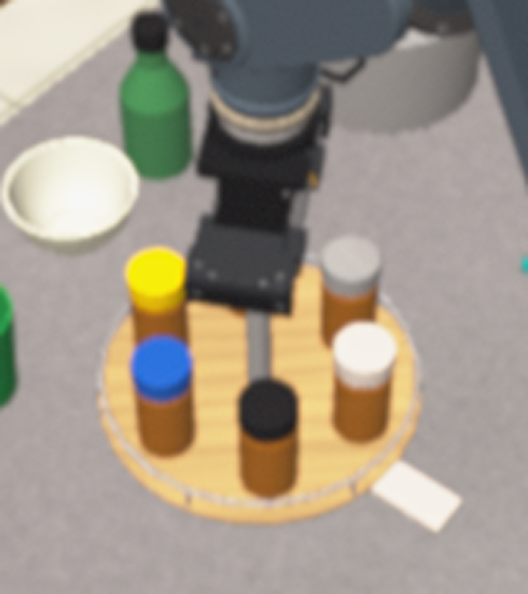

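Emit:
{"name": "send_rows", "arguments": {"motion": [[[0, 0, 0], -0.07], [[0, 0, 0], -0.08], [[0, 0, 0], -0.08], [[0, 0, 0], -0.08], [[0, 0, 0], -0.08]]}}

```text
time_s: 6.52
position: [0.5561, 0.0716, 0.1623]
tcp_rot: [[0.791, -0.61, 0.049], [-0.61, -0.792, -0.017], [0.05, -0.017, -0.999]]
force: [1.9, -1.0, 1.1]
opening: 0.484
```

Emit:
{"name": "send_rows", "arguments": {"motion": [[[0, 0, 0], -0.08], [[0, 0, 0], -0.08], [[0, 0, 0], -0.08], [[0, 0, 0], -0.08], [[0, 0, 0], -0.08]]}}

```text
time_s: 6.93
position: [0.5562, 0.0715, 0.1623]
tcp_rot: [[0.968, -0.247, 0.046], [-0.246, -0.969, -0.013], [0.047, 0.002, -0.999]]
force: [2.3, -0.1, 0.5]
opening: 0.476
```

Emit:
{"name": "send_rows", "arguments": {"motion": [[[0, 0, 0], -0.08], [[0, 0, 0], -0.08], [[0, 0, 0], -0.08], [[0, 0, 0], -0.08], [[0, 0, 0], -0.06]]}}

```text
time_s: 7.35
position: [0.5565, 0.0713, 0.1624]
tcp_rot: [[0.989, 0.141, 0.043], [0.141, -0.99, -0.012], [0.041, 0.018, -0.999]]
force: [1.0, -0.3, 0.3]
opening: 0.479
```

```bash
python3 - <<'E'
from h import *
st();d=capture("side");st();cv2.imwrite("pics/s4.png",cv2.resize(d["image"][130:310,210:370],None,fx=3.3,fy=3.3,interpolation=cv2.INTER_CUBIC))
E
```

```text
7.35 grip [0.5557 0.0716 0.1813] yaw 8.14 z [ 0.043 -0.012 -0.999] F [ 1.  -0.3  0.3] M [ 0.23  0.22 -0.06] op 0.479 q6 -11.6
7.4 grip [0.5557 0.0715 0.1814] yaw 8.27 z [ 0.043 -0.012 -0.999] F [ 1.9  1.2 -0.3] M [0.19 0.25 0.08] op 0.477 q6 -11.7
```

View pics/s4.png

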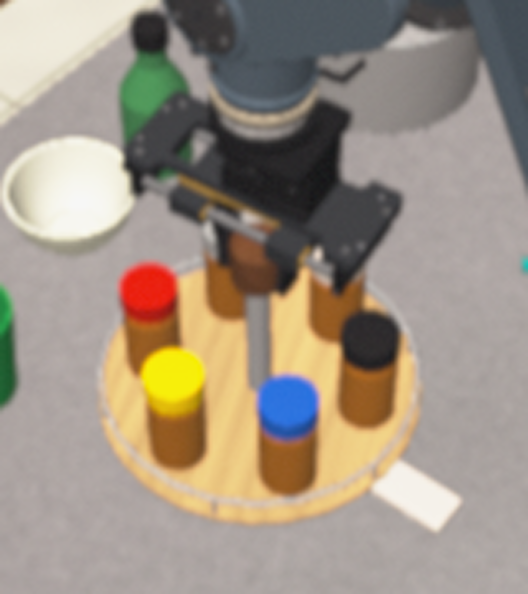

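```bash
cat >> h.py <<'E'
from scipy.optimize import least_squares
ANG=dict(red=0,yellow=60,blue=120)
def meas(d,z=.122,cap=.017,save=None):
    im=d["image"];roi=(230,190,345,300);P={}
    # cap blob (top + side visible): use cap centroid, at about mid cap height
    for n,lo,hi in [("red",(0,170,110),(5,255,255)),("red2",(172,170,110),(180,255,255)),("yellow",(24,170,130),(34,255,255)),("blue",(100,130,80),(125,255,255))]:
        try:p,s=blob(im,lo,hi,roi)
        except Exception: continue
        if s[4]>120: P[n.strip("2")]=p; print(n,np.round(p,1),s[2:])
    def model(v):
        o=[]
        for k in P:
            a=v[2]+np.radians(ANG[k]);o.append(proj(d,[[v[0]+.088*np.cos(a),v[1]+.088*np.sin(a),v[3]]])[0]-P[k])
        return np.concatenate(o+[(v[:2]-[.555,.0717])*300,[(v[3]-.114)*500]])
    best=min((least_squares(model,[.555,.0717,a,.114]) for a in np.linspace(-3,3,7)),key=lambda r:r.cost)
    v=best.x
    p,s=blob(im,(0,0,180),(180,60,255),(315,262,355,298)); t=atz(d,p,.01)[:2]
    m=np.degrees(np.arctan2(*(t-v[:2])[::-1]))
    b=np.degrees(v[2])+120
    print("fit",np.round(v[[0,1,3]],4),"res",np.round(best.fun,2),"tab",np.round(p,1),s[2:],np.round(t,4),"tabdir",round(m%360,2),"blue",round(b%360,2),"need",round((m-b+180)%360-180,2))
E
python3 - <<'E'
from h import *
import pickle;_,d0=pickle.load(open("c.pkl","rb"))
meas(d0)
d=capture("side");meas(d)
E
```

```text
red [296.3 198.3] [ 16  16 145]
yellow [262.3 207.6] [ 17  17 229]
blue [254.7 234.1] [ 17  18 246]
fit [0.5533 0.0715 0.1139] res [-1.21  0.76  0.67 -0.36  0.18 -0.57 -0.5  -0.06 -0.04] tab [336.1 279.9] [ 28  22 324] [0.3982 0.0692] tabdir 180.84 blue 58.13 need 122.71
red [254.6 218.6] [ 16  17 229]
yellow [262.2 244.6] [ 19  19 283]
blue [297.  252.8] [ 17  18 256]
fit [0.554  0.073  0.1135] res [-0.11 -0.53  0.01  0.31  0.11 -0.27 -0.29  0.4  -0.25] tab [336.1 279.9] [ 29  24 362] [0.3981 0.0694] tabdir 181.33 blue 144.5 need 36.84
```

Emit:
{"name": "send_rows", "arguments": {"motion": [[[0, 0, 0], -0.08], [[0, 0, 0], -0.08], [[0, 0, 0], -0.08], [[0, 0, 0], -0.08], [[0, 0, 0], -0.08]]}}

```text
time_s: 7.87
position: [0.5569, 0.0713, 0.1624]
tcp_rot: [[0.857, 0.513, 0.044], [0.514, -0.858, -0.012], [0.032, 0.033, -0.999]]
force: [1.4, 0.6, -0.4]
opening: 0.476
```

Emit:
{"name": "send_rows", "arguments": {"motion": [[[0, 0, 0], -0.07], [[0, 0, 0], -0.05], [[0, 0, 0], -0.03], [[0, 0, 0], -0.01], [[0, 0, 0], 0]]}}

```text
time_s: 8.28
position: [0.557, 0.0715, 0.1624]
tcp_rot: [[0.767, 0.64, 0.045], [0.641, -0.767, -0.011], [0.028, 0.038, -0.999]]
force: [0.6, 0.1, -0.4]
opening: 0.476
```

```bash
python3 - <<'E'
from h import *
d=capture("side");c=capture("top");st();meas(d)
for cam in("top","side"):
  C=c if cam=="top" else d
  for n,z in [("jar_blue",.026),("front",.026),("carousel",0),("jar_yellow",.026)]:
    print(cam,n,[(np.round(r["xy"],1),round(r["p"],2),np.round(atz(C,r["xy"],z)[:2],4)) for r in place_of(cam,n)[:2]])
import pickle;pickle.dump((c,d),open("c2.pkl","wb"))
cv2.imwrite("pics/s5.png",cv2.resize(d["image"][180:310,230:370],None,fx=4,fy=4,interpolation=cv2.INTER_CUBIC))
cv2.imwrite("pics/t5.png",cv2.resize(c["image"][160:310,180:370],None,fx=4,fy=4,interpolation=cv2.INTER_CUBIC))
E
```

```text
8.38 grip [0.5562 0.0717 0.1814] yaw 39.9 z [ 0.045 -0.011 -0.999] F [-0.8  0.6  0.7] M [ 0.25 -0.07 -0.05] op 0.478 q6 -43.3
red [254.2 233.3] [ 17  18 252]
yellow [279.4 252.7] [ 20  19 288]
blue [314.1 244.4] [ 18  18 262]
fit [0.5539 0.0727 0.1136] res [-0.12 -0.26  0.1   0.06 -0.03 -0.23 -0.34  0.31 -0.21] tab [336.2 280. ] [ 29  23 361] [0.3979 0.0693] tabdir 181.24 blue 176.45 need 4.79
top jar_blue [(array([268.5, 266.9]), 0.67, array([0.4606, 0.0803]))]
top front [(array([275.7, 265. ]), 0.83, array([0.4657, 0.0603])), (array([131.2, 267. ]), 0.69, array([0.4624, 0.4623]))]
top carousel [(array([270.2, 232.8]), 0.76, array([0.558 , 0.0757]))]
top jar_yellow [(array([247.5, 246.9]), 0.67, array([0.5165, 0.1391]))]
side jar_blue [(array([312.9, 262.8]), 0.73, array([0.4696, 0.0744])), (array([326.2, 150.4]), 0.38, array([ 0.6961, -0.2832]))]
side front [(array([317. , 261.4]), 0.77, array([0.4641, 0.0642]))]
side carousel [(array([285.3, 248.4]), 0.55, array([0.5662, 0.0702]))]
side jar_yellow [(array([281.2, 273.7]), 0.64, array([0.5111, 0.1518]))]
```

View pics/s5.png

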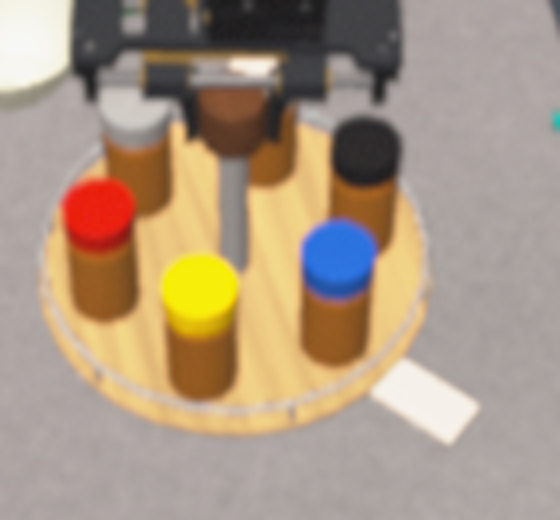

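View pics/t5.png

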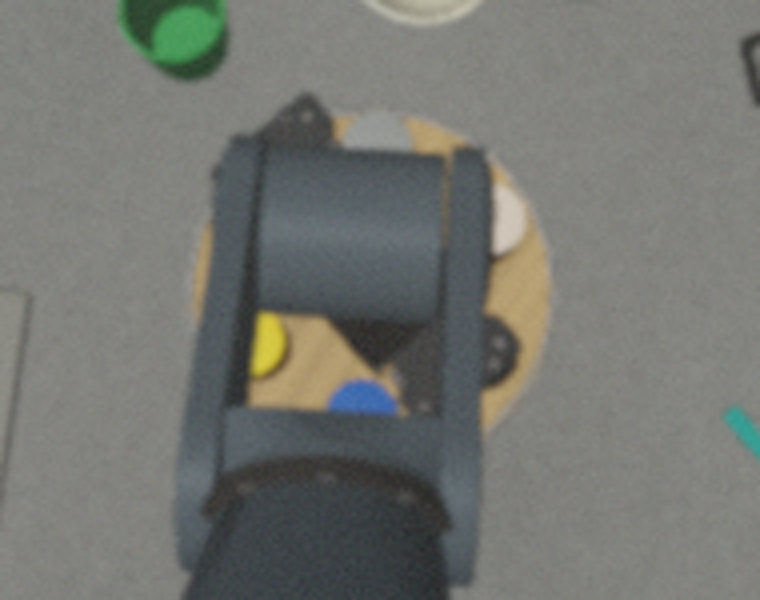

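```bash
cat > tab.py <<'E'
from h import *
import pickle
c,_=pickle.load(open("c.pkl","rb"));_,d=pickle.load(open("c2.pkl","rb"))
def go(C,roi,A,name):
    x0,y0,x1,y1=roi; S=8
    im=C["image"][y0:y1,x0:x1].astype(float); g=im.min(2)
    bg=np.median(g[g<150]); fg=np.percentile(g,97); a=np.clip((g-bg)/(fg-bg),0,1)
    def ren(v):
        ph,dr=v[:2]; u=np.array([np.cos(ph),np.sin(ph)]);w=np.array([-u[1],u[0]])
        B=A
        pts=[[*(B+r*u+s*.017*w),z] for r in(.132,.185+dr) for s in(-1,1) for z in(0.0,.01)]
        p=(proj(C,pts)-[x0-.5,y0-.5])*S
        m=np.zeros(((y1-y0)*S,(x1-x0)*S),np.uint8);cv2.fillConvexPoly(m,cv2.convexHull(np.round(p).astype(np.int32)),255)
        m=cv2.GaussianBlur(m,(0,0),S*.8)
        return cv2.resize(m,(x1-x0,y1-y0),interpolation=cv2.INTER_AREA)/255.
    # weights: only outer part r>.14
    yy,xx=np.mgrid[y0:y1,x0:x1]; W=np.zeros(a.shape)
    for i in range(a.shape[0]):
        for j in range(a.shape[1]): W[i,j]=np.linalg.norm(atz(C,(xx[i,j],yy[i,j]),.01)[:2]-A)>.143
    best=min(((W*(ren((np.radians(ph),dr))-a)**2).sum(),ph,dr) for ph in np.arange(176,188,.25) for dr in np.arange(-.006,.0061,.002))
    print(name,best)
A1=np.array([.5552,.0693]);A2=np.array([.5539,.0727])
go(c,(258,272,294,308),A1,"top own axis")
go(c,(258,272,294,308),np.array([.5555,.0717]),"top arm axis")
go(d,(312,258,360,302),A2,"side own axis")
go(d,(312,258,360,302),np.array([.5555,.0717]),"side arm axis")
E
python3 tab.py
```

```text
top own axis (np.float64(1.8839917339484815), np.float64(182.0), np.float64(-0.002))
top arm axis (np.float64(1.564542483660131), np.float64(182.75), np.float64(-0.002))
side own axis (np.float64(125.83823703734339), np.float64(182.5), np.float64(-0.002))
side arm axis (np.float64(127.42712230775257), np.float64(182.25), np.float64(0.0))
```

Emit:
{"name": "send_rows", "arguments": {"motion": [[[0, 0, 0], -0.03], [[0, 0, 0], -0.04], [[0, 0, 0], -0.02], [[0, 0, 0], 0], [[0, 0, 0], 0]]}}

```text
time_s: 9.2
position: [0.5571, 0.0715, 0.1625]
tcp_rot: [[0.704, 0.709, 0.046], [0.71, -0.704, -0.011], [0.025, 0.04, -0.999]]
force: [0.1, 0.3, 0.7]
opening: 0.476
```

```bash
python3 - <<'E'
from h import *
import pickle
d=capture("side");c=capture("top");st();meas(d)
pickle.dump((c,d),open("c2.pkl","wb"))
for k in range(2):
  if k: d=capture("side");c=capture("top")
  for cam,C in(("top",c),("side",d)):
    for n,z in [("jar_blue",.026),("front",.026)]:
      print(cam,n,[(round(r["p"],2),np.round(atz(C,r["xy"],z)[:2],4)) for r in place_of(cam,n)[:1]])
# overlay: front radial line/jar circle in side view
im=cv2.resize(d["image"][180:310,230:370],None,fx=5,fy=5,interpolation=cv2.INTER_CUBIC)
A=np.array([.5539,.0727]);a=np.radians(182.3);u=np.array([np.cos(a),np.sin(a)]);w=np.array([-u[1],u[0]])
f=lambda P:np.int32((proj(d,P)-[229.5,179.5])*5)
t=np.linspace(0,6.3,60)
circ=[[*(A+.088*u+.0235*np.array([np.cos(x),np.sin(x)])),.122] for x in t]
cv2.polylines(im,[f(circ)],True,(0,255,0),1)
tab=[[*(A+r*u+s*.017*w),.01] for r,s in((.14,-1),(.185,-1),(.185,1),(.14,1))]
cv2.polylines(im,[f(tab)],True,(0,0,255),1)
cv2.imwrite("pics/s6.png",im)
g=d["image"][258:302,312:360].min(2);print(np.median(g[g<150]),np.percentile(g,97),g.min())
E
python3 tab.py
```

```text
9.3 grip [0.5562 0.0717 0.1814] yaw 45.27 z [ 0.046 -0.011 -0.999] F [ 0.8 -0.5 -0.5] M [ 0.28 -0.16 -0.02] op 0.472 q6 -48.7
red [255.2 235.8] [ 17  18 253]
yellow [282.8 253.1] [ 19  20 289]
blue [316.1 242.3] [ 17  18 256]
fit [0.5539 0.0727 0.1136] res [-0.18 -0.28  0.09  0.08  0.05 -0.22 -0.32  0.31 -0.21] tab [336.2 279.9] [ 29  23 361] [0.3979 0.0693] tabdir 181.26 blue 181.77 need -0.51
top jar_blue [(0.55, array([0.4597, 0.0709]))]
top front [(0.9, array([0.4674, 0.0644]))]
side jar_blue [(0.64, array([0.4738, 0.0677]))]
side front [(0.82, array([0.4612, 0.0675]))]
top jar_blue [(0.42, array([0.4641, 0.0723]))]
top front [(0.78, array([0.4685, 0.0642]))]
side jar_blue [(0.71, array([ 0.7871, -0.0757]))]
side front [(0.73, array([0.4597, 0.0687]))]
123.0 234.0 30
top own axis (np.float64(1.8839917339484815), np.float64(182.0), np.float64(-0.002))
top arm axis (np.float64(1.564542483660131), np.float64(182.75), np.float64(-0.002))
side own axis (np.float64(135.62941928555318), np.float64(182.5), np.float64(-0.002))
side arm axis (np.float64(137.2971300300581), np.float64(182.25), np.float64(0.0))
```

View pics/s6.png

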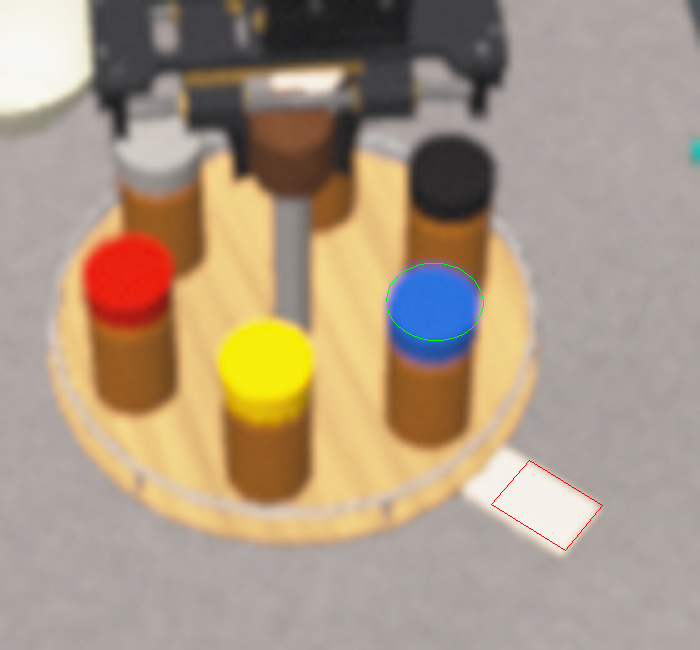

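Emit:
{"name": "send_rows", "arguments": {"motion": [[[0, 0, 0], -0.006], [[0, 0, 0], 0], [[0, 0, 0], 0], [[0, 0, 0], 0], [[0, 0, 0], 0]]}}

```text
time_s: 10.22
position: [0.5571, 0.0715, 0.1625]
tcp_rot: [[0.699, 0.714, 0.046], [0.715, -0.699, -0.011], [0.024, 0.04, -0.999]]
force: [-0.1, 0.1, -0.0]
opening: 0.473
```

```bash
python3 - <<'E'
from h import *
d=capture("side");st();meas(d)
d=capture("side");s=st();meas(d);print(np.round(s["qvel"],2))
cv2.imwrite("pics/s7.png",d["image"])
E
```

```text
10.27 grip [0.5563 0.0717 0.1814] yaw 45.67 z [ 0.046 -0.011 -0.999] F [ 0.8 -0.1 -0.6] M [ 0.35 -0.16 -0.  ] op 0.477 q6 -49.1
red [255.3 235.9] [ 18  19 253]
yellow [282.9 253.1] [ 19  20 288]
blue [316.2 242.1] [ 17  18 253]
fit [0.5541 0.0727 0.1136] res [-0.19 -0.32  0.14  0.13  0.03 -0.2  -0.28  0.3  -0.2 ] tab [336.1 279.9] [ 29  23 360] [0.398  0.0694] tabdir 181.22 blue 182.1 need -0.88
10.32 grip [0.5562 0.0718 0.1814] yaw 45.68 z [ 0.046 -0.011 -0.999] F [-0.8  0.1 -1.5] M [ 0.37 -0.17 -0.02] op 0.478 q6 -49.1
red [255.3 236. ] [ 18  19 254]
yellow [282.9 253.1] [ 19  20 289]
blue [316.2 242.1] [ 17  18 253]
fit [0.554  0.0727 0.1136] res [-0.2  -0.31  0.12  0.11  0.05 -0.21 -0.29  0.3  -0.21] tab [336.1 279.9] [ 29  23 361] [0.3981 0.0694] tabdir 181.22 blue 182.15 need -0.94
[ 0.05  0.05  0.08  0.02 -0.06 -0.09]
```

View pics/s7.png

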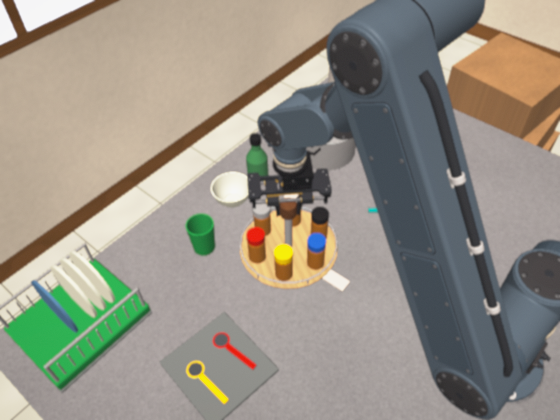

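Blue cap at (316,242) lines up with the tab at (336,280). The knob is gripped and everything is still.

```bash
python3 -c "
from rig import bot
print(bot.hand_in())"
```

```text
the job is handed in; nothing more can be done
None
```

The blue-capped jar now faces front, in line with the white tab. The arm is still gripping the knob and holding the carousel still. I handed the job in at about 10.3 s, and no verdict was reported.

- **Choice of colour:** the spoon on the board is blue. A teal look-alike lies off the board and was ignored.
- **Turn:** I gripped the knob and turned the carousel about 122° anticlockwise by tool yaw.
- **Alignment:** the last fit puts the blue jar at 182.1°. Matching the tab's outline in both cameras gives its direction as 182.0–182.75°. A cruder estimate from the tab's centroid in the side view gives 181.2°, so the two disagree by about 1°. I trusted the outline because the tab's visible side faces shift the centroid.
- **Hold:** at the end the gripper was open about 41 mm on the 42 mm knob, with wrist force under 2 N. Two pictures 0.05 s apart showed the carousel still.

- **Tilt:** the tool ended tilted about 2.7° from vertical, because moves lag slightly and this interface cannot correct tilt. The knob held through the turn.
- **Closing the grip:** the cameras show the carousel turned about 2° more than the tool did. It probably shifted when the fingers closed slightly off-centre, and the final alignment is measured from pictures taken after that.
- **Surroundings:** the jars and the other things on the counter looked undisturbed in the last picture. The board was hidden behind the arm there; the top view after gripping was only checked around the carousel.

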